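# Shut, pin and run the touch-start tube mixer

## Task

Get the tube mixer going: first turn its black speed sleeve to 5, then swing the lid of the tube holder fully shut and push the red-knobbed locking pin from its rest all the way home through the three lugs at the front, from the mixer's right-hand side. Then press the lid down so that the mixer's spring head sinks all the way, and finish while still holding it pressed down, because this mixer runs only as long as it is pressed. Do not shove or tip the glassware and other things on the bench.

Things in the scene. Friction and masses are not known exactly. Their poses are not given: they have to be found in the camera images.
- shaker: touch-start tube mixer, fixed: pale body, dark flat deck 60 mm above the bench. Origin on the bench; +x to its back, +y to its left (seen from its front, the -x side), z up. From the origin in mm: body x -145 to 125, y -90 to 90; sleeve axis x -100, y 0; shut tube holder x -13 to 90 (lugs to -48), y -45 to 45, z 72 to 130. Only place and yaw vary
- sleeve_grip (a point): point on the vertical axis of the black knurled speed sleeve (38 mm diameter, standing from 61 to 92 mm above the bench), 83 mm above the bench: the height to grip it. Axes as the mixer's. A white line on the sleeve's top and side shows the setting against the digits 0 to 9 printed round it on the white scale
- speed_sleeve (a joint): turn of the speed sleeve in rad: 0 at digit 0 (mixer's left), growing clockwise seen from above, 0.349 (20 degrees) a digit, with a click stop at each digit, end stops at 0 and 9; digit 5 is 1.745. It needs about 0.04 N m to turn. Starts at 1, 2 or 3
- tube_lid (a joint): opening angle of the tube holder's lid in rad: 0 fully shut, 1.5 its back stop (nearly upright). Starts at 0.95 to 1.45. A stiff hinge (0.07 N m of friction) holds it where it is left above about 0.6; lower down it may sink shut by itself, slowly
- lid_hinge (a point): middle of the lid's hinge axis, which runs along the mixer's y at the back of the tube holder, 108 mm above the bench while the head is up. Axes as the mixer's
- lid_pad (a point): centre of the round black press pad (52 mm) on the lid's outer face, 55 mm from the hinge axis. Lid plate: 5 to 105 mm from the hinge axis, 90 mm wide, outer face 21.5 mm above the hinge axis' plane. Axes turn with the lid: z out of the outer face, -x away from the hinge. Shut, this face is level, 130 mm above the bench; its front tongue (to 138 mm from the hinge) then sits between the lugs
- hasp (a point): middle of the lug holes: the axis of the holes runs along the mixer's y through this point, 98 mm above the bench while the head is up. Holes 11 mm across: the two aluminium lugs of the lower half cover y -20 to -10 and +10 to +20 mm from here, the lid's tongue (when shut) -8 to +8. The lugs reach 15 mm above, below and in front of the hole axis. Axes as the mixer's
- touch_head (a joint): how far the spring head with the tube holder has been pressed down, in m: 0 up, 0.005 at its lower stop. A press on the lid of about 5 N starts it, about 13 N brings it to the stop
- pin_cradle: grey rest for the pin, fixed to the bench: base 56 x 66 mm with two notched walls 44 mm high. Origin on the bench under its middle; the pin lies in it along its y, knob at the -y end outside the walls
- pin_knob (a point): centre of the locking pin's red knob (25 mm diameter, 24 mm long, its axis is the pin's y axis). The pin is 100 mm long and lies level: knob, 28 mm neck of 12 mm diameter, 4 mm shoulder collar of 16 mm diameter, then the 8 mm shank with a tapered tip; +y points from knob to tip. In the rest its axis is 40 mm above the bench. 50 g
- pin_shoulder (a point): on the pin's axis at the face of the shoulder collar that stops against the first lug, 44 mm from the knob's centre towards the tip; home, it lies 20 mm to the mixer's -y side of the hasp point
- pin_tip (a point): tip of the pin, on its axis, 88 mm from the knob's centre; home, it stands 24 mm beyond the hasp point on the mixer's +y side
- dropper_mid (a point): bystander: clear dropper bottle with red bulb, 48 mm diameter, 110 mm tall; point half-way up
- amber_mid (a point): bystander: amber bottle with black cap and blank label, 52 mm diameter, 105 mm tall; point half-way up
- mug_mid (a point): bystander: white mug, 80 mm diameter, 92 mm tall; point half-way up
- beaker_mid (a point): bystander: clear plastic beaker, 68 mm diameter, 85 mm tall; point half-way up
- rack_mid (a point): bystander: white wire test-tube rack, 75 x 160 mm, 80 mm tall, tubes to 120 mm; point 40 mm up in its middle
- stopper_mid (a point): bystander: red-brown rubber stopper standing on the bench, 34 mm diameter, 26 mm tall; point half-way up
There are look-alikes about, which are no part of the job. What is shaped like the part that bears pin_knob but pink or yellow is not meant.

How it is judged (in metres and radians):
On the way, in this order (a step that is already met when the one before it is completed fails the run):
1. the speed sleeve is set to 5 (value of joint speed_sleeve between 1.62 and 1.87 rad), for 0.2 s.
2. the lid is fully shut (value of joint tube_lid below 0.025 rad), for 0.2 s.
3. the pin is home through all three lugs of the shut holder (value of joint tube_lid below 0.025 rad and y of pin_shoulder in the frame of hasp above -0.0245 m and distance between pin_shoulder and hasp below 0.0255 m and y of pin_tip in the frame of hasp above 0.0195 m and angle between the y axis of pin_tip and the y axis of hasp, either way round below 0.12 rad), for 0.2 s.
At the end, for the whole second after the job is handed in: The sleeve stands at 5 (within 0.12 rad), the lid is shut (under 0.025 rad), the pin sits through both lugs and the tongue with its shoulder within 4.5 mm of the first lug, and the robot itself is still pressing on the lid with at least 4 N so that the head stays down at least 3.5 of its 5 mm (all of step 1 and all of step 3 and value of joint touch_head above 0.0035 m and contact force between any of the fingers, the arm and tube_lid above 4 N); the arm keeps its last pose, push and grip.
It fails at once if a bystander is shoved (30 mm) or tipped (distance of any of dropper_mid, amber_mid, mug_mid, beaker_mid, rack_mid, stopper_mid from where it was at the start of the episode above 0.03 m or angle between any of dropper_mid, amber_mid, mug_mid, beaker_mid, rack_mid, stopper_mid's own z axis and vertical above 0.5 rad).
It also fails if it takes over 72 s, if anything falls off the work surface, if the arm or the gripper's body presses on something with over 40 N, if the wrist force passes 120 N, or if a joint passes its speed limit or range.

## Robot

A 6-joint arm with a two-finger parallel gripper is mounted at the origin on the work surface. World frame = base frame: x ahead of the robot, y to its left, z up, the work surface at z = 0. Lengths are in m, angles in degrees, forces in N, time in s.
With the tool pointing down it reaches from about 0.4 to 0.825 m from the base axis. Payload 7 kg.
Tool frame: the origin (TCP) lies at the very end of the fingers, on their centre line; the grasp point (between the pads) lies 19 mm behind it; z points along the fingers, y is the direction in which the jaws open and shut (so a half turn about z gives the same grasp; the last joint's range is limited). The gripper opens to 88 mm and grips with 3 to 60 N. Pads are 19 mm wide; open, the fingers measure 130 mm over their backs; the gripper's body (78 mm by 193 mm) begins 47 mm behind the grasp point.
Start: joints at [-52.535, 20.546, 0.682, 0, -70.136, -16.507], TCP at [0.241, -0.63, 0.227] pointing down, gripper open.
Joint ranges: [-176.03, 176.03], [-82.01, 121.73], [-58.28, 71.71], [-173.87, 95.51], [-174.79, -0.11], [-173.66, 173.66]. Speed limits (degrees/s): [136.94, 136.94, 172.46, 180, 180, 180].

## Interface

Orientations are given as [roll, pitch, yaw] about the fixed x, y, z axes, in that order (R = Rz(yaw) Ry(pitch) Rx(roll)).
In Python, from plant import ctrl gives the robot as it stands.
- The arm moves only by the tool move_arm, never from a script. Its argument "increments" is a list of rows, each a list of 2 entries, a list of its own where there are three numbers: the shift along the world's x, y, z in mm, then the turn about the world's z in rad. A call has exactly 8 rows; each row shifts and turns the pose as measured when the row begins; what a row does not reach is not made up. A row lasts 1/10 s, in which the tool goes at most 50 mm and 8.59 degrees, less where a joint would pass 70% of its speed; a pose out of reach is approached as far as the arm can. A call with a gripper value outside its range is refused whole. "jaw" is the gripper command: -1 is shut, 1 is fully open, values between are in proportion, set as the call begins (left out, the last holds). The fingers move at their own pace and stop on an object; the grip force is fixed at half the most. Time passes only in rows, so rows that do not move let the fingers close, or fill a call up. It gives the time, the measured TCP pose, the force and the opening at its end, in the units of the state.
- ctrl.get_obs(): the state, without advancing time (a new reading comes with each control period).
- ctrl.snapshot(name): name is "scene" or "top" or "wrist"; returns a dict with "color" (420x560x3 uint8, red, green, blue), "fx", "fy", "cx", "cy" (pixels), "D" ([k1, k2, p1, p2, k3] as OpenCV has them; the pictures are not rectified), "R" (3x3) and "t" (3): a world point X has camera coordinates R X + t. Camera axes: x right, y down, z forward; pixel columns grow to the right and rows downward; lengths in m; the calibration is good to about 2 mm. A picture is of the moment at which its call begins. There is no depth.
- ctrl.close_job(): hands the job in, once; it reports no verdict.
The state is a dict: "clock": time; "joint_pos": joint angles; "qvel": joint speeds; "tau": joint torques, N m; "tool_pos": TCP position; "orientation": TCP orientation; "force": force on the tool from outside, world axes, zero at the start; "moment": the same for the moment, N m; "opening": finger opening in m.
Only numpy, scipy, OpenCV 4.12 (cv2) and the standard library are available. Lean on these libraries where they do the work, as an engineer would, in place of code of your own. Each camera call takes 0.05 s, during which the arm holds its last target.

## Working session

There is one attempt and no reset: what is moved stays moved. The work goes in short steps, Python scripts to look and compute and a tool call to move; the robot and the scene stay as the last step left them, time stands still between calls to the robot, and variables do not carry over. Pictures are saved under pics/ and viewed, and the job is handed in when it is done.

Besides the shell and the picture viewer there is one more tool, called after "Request:" as name(argument=value, ...), one argument or row to a line, values as JSON. move_arm: Moves the arm, as the interface text tells. Its arguments: {"type":"object","properties":{"increments":{"type":"array","items":{"type":"array"}},"jaw":{"type":"number"}},"required":["increments"]}

```bash
ls; mkdir -p pics; cat > h.py <<'E'
import numpy as np, cv2
from plant import ctrl
import json,pickle
def snap(n,fn):
    s=ctrl.snapshot(n); cv2.imwrite('pics/'+fn+'.png',s['color'][:,:,::-1]); pickle.dump(s,open('pics/'+fn+'.pkl','wb')); return s
def load(fn): return pickle.load(open('pics/'+fn+'.pkl','rb'))
def K(s): return np.array([[s['fx'],0,s['cx']],[0,s['fy'],s['cy']],[0,0,1.]])
def proj(s,P):
    P=np.atleast_2d(np.array(P,float)); return cv2.projectPoints(P,cv2.Rodrigues(np.array(s['R']))[0],np.array(s['t'],float),K(s),np.array(s['D'],float))[0].reshape(-1,2)
def ray(s,uv):
    u=cv2.undistortPoints(np.array([[uv]],float),K(s),np.array(s['D'],float)).reshape(2)
    R=np.array(s['R']);t=np.array(s['t']); return -R.T@t, R.T@np.array([u[0],u[1],1.])
def atz(s,uv,z):
    c,d=ray(s,uv); return c+d*(z-c[2])/d[2]
def tri(*sv):
    A=np.zeros((3,3));b=np.zeros(3)
    for s,uv in sv:
        c,d=ray(s,uv); d=d/np.linalg.norm(d); M=np.eye(3)-np.outer(d,d);A+=M;b+=M@c
    return np.linalg.solve(A,b)
def crop(fn,x0,y0,x1,y1,k,out):
    im=cv2.imread('pics/'+fn+'.png')[y0:y1,x0:x1]; cv2.imwrite('pics/'+out+'.png',cv2.resize(im,None,fx=k,fy=k,interpolation=cv2.INTER_CUBIC))
E
python3 - <<'E'
from h import *
for n in ['scene','top','wrist']:
    s=snap(n,n+'0'); print(n,-np.array(s['R']).T@np.array(s['t']),s['fx'],s['D'])
print(ctrl.get_obs())
E
```

```text
pics
scene [ 0.99812503 -0.53451711  0.85807322] 392.79450971710537 [0.02631261 0.         0.         0.         0.        ]
top [ 0.29413544 -0.04095706  1.60018708] 492.44847663410906 [-0.15261105  0.          0.          0.          0.        ]
wrist [ 0.17210039 -0.65596922  0.38335629] 327.73311898000725 [-0.04977579  0.          0.          0.          0.        ]
{'clock': 0.15, 'joint_pos': array([-5.25354021e+01,  2.05849912e+01,  6.46516279e-01, -1.50678919e-02,
       -7.01385020e+01, -1.65062998e+01]), 'qvel': array([-0.10659381, -0.12732998,  0.17081163,  0.08895382, -0.06894864,
       -0.03968245]), 'tau': array([-1.01645812e-03, -5.83275282e+01,  2.93292385e+01,  7.00119495e+00,
        8.81044107e-03, -1.03008740e-04]), 'tool_pos': array([ 0.24127085, -0.62999907,  0.22580813]), 'orientation': array([ 1.79922170e+02, -8.28995850e-03, -1.59046825e+02]), 'force': array([-0.5792998 ,  0.51014436,  0.49688075]), 'moment': array([ 0.02160387, -0.05108117, -0.00564021]), 'opening': 0.08763990905772286}
```

View pics/scene0.png

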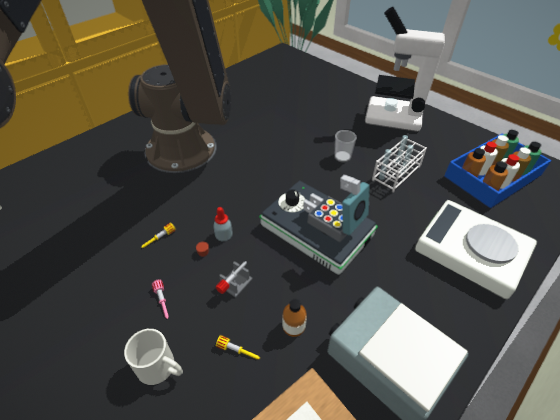

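View pics/top0.png

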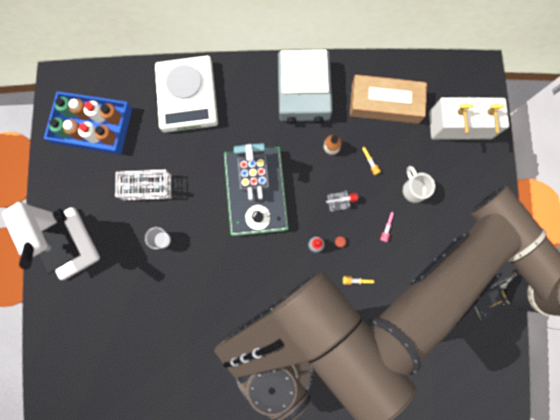

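View pics/wrist0.png

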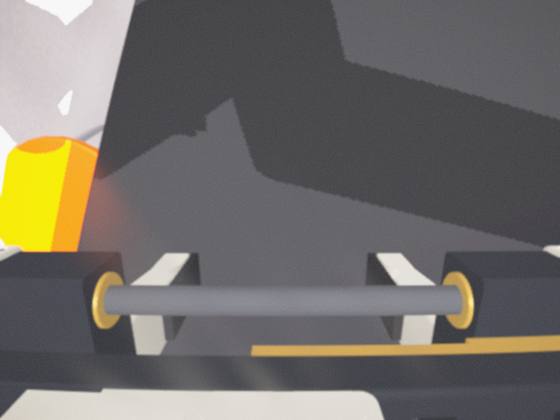

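The top view has world +x up and +y left. The mixer is around (256,190) with the sleeve at (258,217) and the lid hinge near (248,148). The pin rest is around (340,200), with the red knob at (353,198) pointing away from the mixer. Dropper is at (317,243), stopper (340,242), amber (333,144), mug (418,187).

```bash
python3 - <<'E'
from h import *
crop('top0',210,130,310,250,5,'t_mix'); crop('top0',290,120,390,260,4,'t_pin'); crop('scene0',250,160,390,280,5,'s_mix'); crop('scene0',190,200,320,350,5,'s_pin')
E
```

```text
(no output)
```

View pics/t_mix.png

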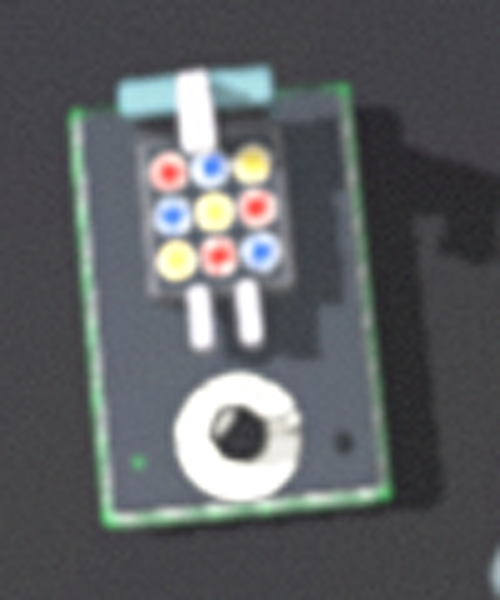

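View pics/t_pin.png

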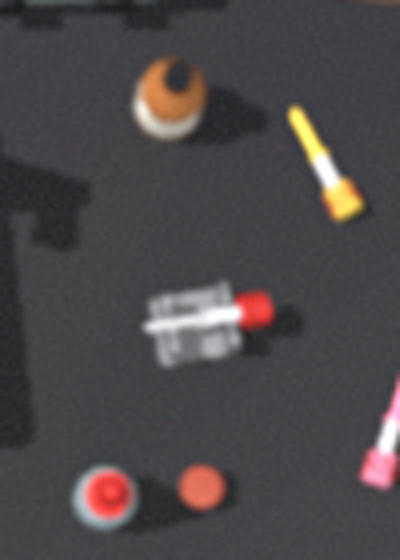

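View pics/s_mix.png

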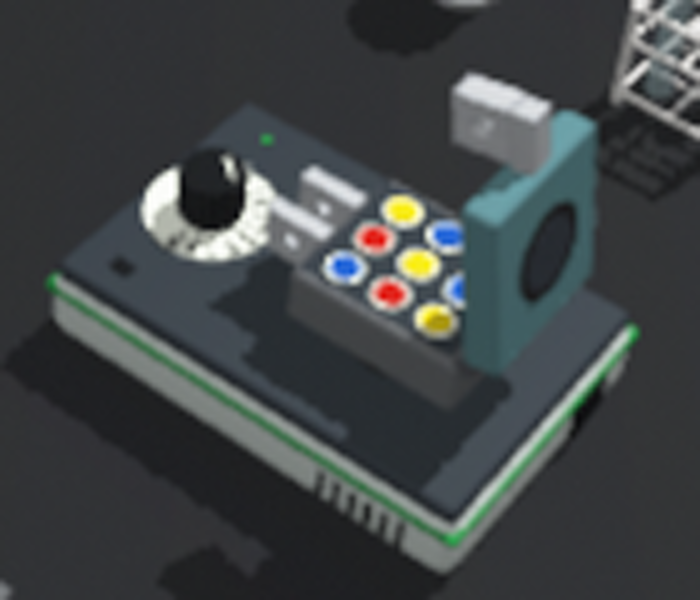

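View pics/s_pin.png

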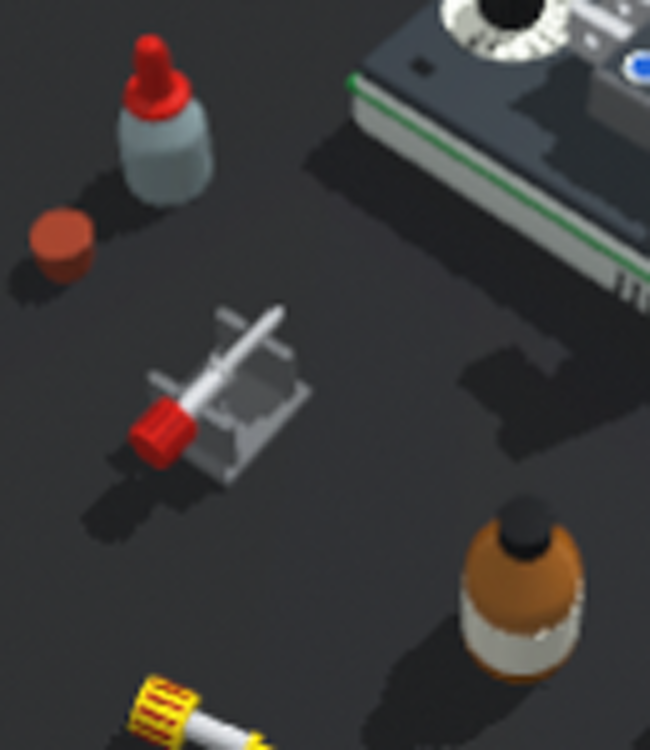

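Top crop: the mixer's corners are at crop pixels (75,110), (348,88), (388,495) and (105,520), and the dial centre is at (238,436). The lid is nearly upright with its tongue on top. Next I fit the pose.

```bash
cat >> h.py <<'E'
def oc(u,v,x0,y0,k): return np.array([x0+(u+.5)/k-.5,y0+(v+.5)/k-.5])
def T(p):
    x,y,a=p; c,s=np.cos(a),np.sin(a)
    return lambda q:(np.atleast_2d(q)@np.array([[c,s,0],[-s,c,0],[0,0,1]]))+np.array([x,y,0])
E
python3 - <<'E'
from h import *
from scipy.optimize import least_squares
t=load('top0');s=load('scene0')
m=lambda u,v:oc(u,v,210,130,5); n=lambda u,v:oc(u,v,250,160,5)
z=.056
obs=[(t,m(75,110),[.125,.09,z]),(t,m(348,88),[.125,-.09,z]),(t,m(388,495),[-.145,-.09,z]),(t,m(105,520),[-.145,.09,z]),(t,m(238,436),[-.1,0,.061]),
(s,n(50,285),[-.145,-.09,z]),(s,n(450,540),[.125,-.09,z]),(s,n(634,330),[.125,.09,z]),(s,n(210,170),[-.1,0,.092])]
f=lambda p:np.concatenate([proj(c,T(p)(q))[0]-uv for c,uv,q in obs])
p0=np.r_[atz(t,(256,190),.06)[:2],0]
r=least_squares(f,p0); print(r.x,np.degrees(r.x[2])); print(r.fun.reshape(-1,2).round(1))
p=r.x; np.save('mix.npy',p)
# pin
a=lambda u,v:oc(u,v,290,120,4); b=lambda u,v:oc(u,v,190,200,5)
print('tip',tri((t,a(146,327)),(s,b(281,311))), atz(t,a(146,327),.04),atz(s,b(281,311),.04))
print('knob',tri((t,a(256,310)),(s,b(163,432))),atz(t,a(256,310),.04),atz(s,b(163,432),.04))
for nm,uv,h in [('dropper',(317,243),.1),('stopper',(340,242),.026),('amber',(333,144),.1)]: print(nm,atz(t,uv,h))
M=T(p)
print('sleeve',M([-.1,0,.083]),'hasp',M([-.033,0,.098]),'hinge?',M([.09,0,.108]))
E
```

```text
[0.59164946 0.04370121 0.06973534] 3.9955408386531825
[[ 0.1 -0.7]
 [ 0.8 -1.4]
 [ 0.5 -0. ]
 [ 0.2  0.1]
 [ 0.7  0. ]
 [-1.6 -2.8]
 [ 0.2 -0.5]
 [ 1.5 -1.3]
 [ 0.1  0.8]]
tip [ 0.53955815 -0.18142525  0.04238916] [ 0.5398696  -0.18172936  0.04      ] [ 0.53827849 -0.1803011   0.04      ]
knob [ 0.55166181 -0.26938036  0.04479637] [ 0.55184837 -0.27101174  0.04      ] [ 0.54966281 -0.26690359  0.04      ]
dropper [ 0.40254392 -0.14416856  0.1       ]
stopper [ 0.40938647 -0.22316577  0.026     ]
amber [ 0.71299943 -0.20463135  0.1       ]
sleeve [[0.49189251 0.03673333 0.083     ]] hasp [[0.55872967 0.04140181 0.098     ]] hinge? [[0.68143071 0.04997231 0.108     ]]
```

Request:
move_arm(
  increments=[
    [[14,42,3],0.02],
    [[14,42,3],0.02],
    [[14,42,3],0.02],
    [[14,42,3],0.02],
    [[14,42,3],0.02],
    [[14,42,3],0.02],
    [[14,42,3],0.02],
    [[14,42,3],0.02],
  ],
)

```text
clock: 0.95
tool_pos: [0.3517, -0.2853, 0.2447]
orientation: [179.5, -0.2, -150.0]
force: [0.2, 0.2, 0.1]
opening: 0.0877
```

Request:
move_arm(
  increments=[
    [[18,42,-5],0],
    [[18,42,-5],0],
    [[18,42,-5],0],
    [[18,42,-5],0],
    [[18,42,-5],0],
    [[18,42,-5],0],
    [[18,42,-5],0],
    [[14,28,-5],0],
  ],
)

```text
clock: 1.75
tool_pos: [0.4939, 0.0527, 0.2063]
orientation: [179.7, 0.3, -149.8]
force: [0.3, -1.5, 0.1]
opening: 0.088
```

```bash
python3 - <<'E'
from h import *
for n in ['top','wrist']: s=snap(n,n+'1')
print(ctrl.get_obs()['tool_pos'],np.array(s['R']).T[:,2],-np.array(s['R']).T@s['t'])
crop('top1',210,130,310,250,5,'t_mix1')
p=np.load('mix.npy');M=T(p)
print(proj(s,M([[-.1,0,.092],[-.1,0,.061]])))
E
```

```text
[0.49432369 0.0530786  0.20535436] [ 0.23749779  0.14247377 -0.96088294] [0.4313436  0.01758029 0.3625728 ]
[[264.93728119 199.02265389]
 [266.52726895 191.62491128]]
```

View pics/wrist1.png

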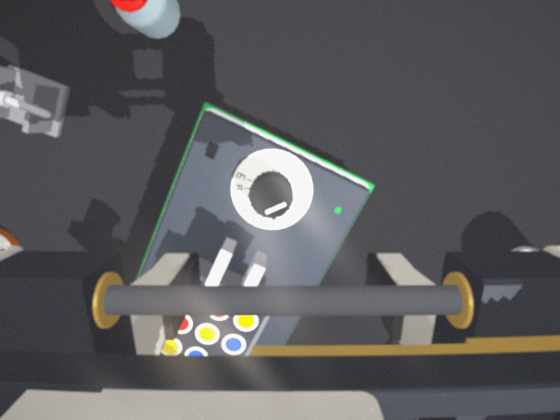

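The wrist view shows the dial at (271,189), with the white line on the sleeve's top at about (276,209), pointing towards the holder side. I'll zoom in to read it.

```bash
python3 - <<'E'
from h import *
crop('wrist1',195,95,385,245,4,'w1c')
E
```

```text
(no output)
```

View pics/w1c.png

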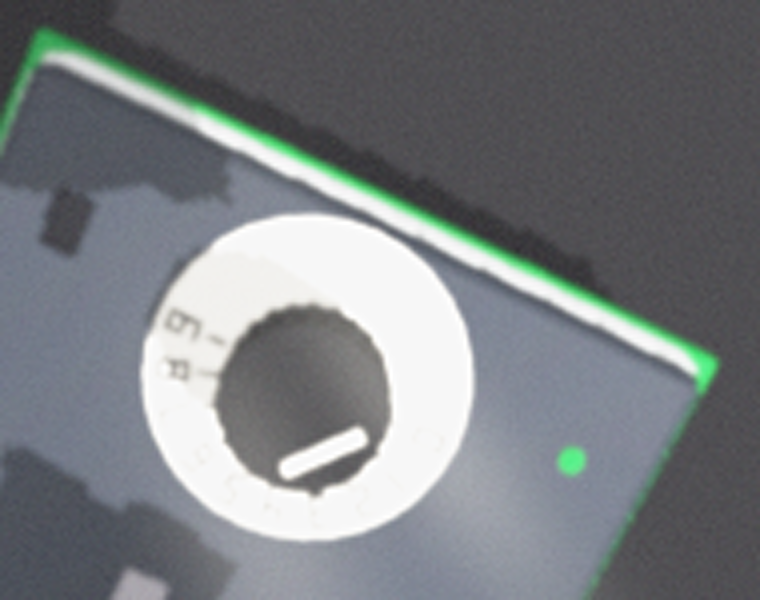

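```bash
python3 - <<'E'
from h import *
crop('scene0',270,180,315,220,14,'s_slv'); crop('top0',240,200,275,235,16,'t_slv')
E
```

```text
(no output)
```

View pics/s_slv.png

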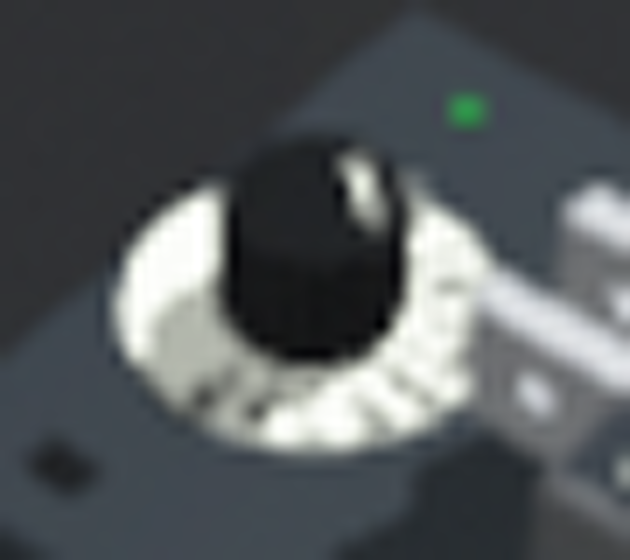

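View pics/t_slv.png

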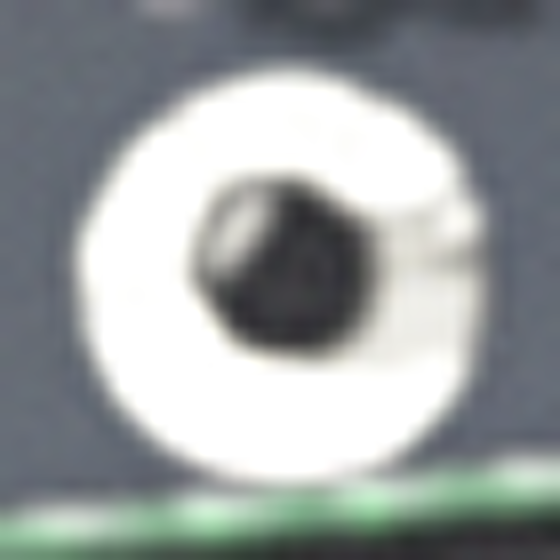

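```bash
python3 - <<'E'
from h import *
w=load('wrist1'); m=lambda u,v:oc(u,v,195,95,4); p=np.load('mix.npy')
c=atz(w,m(308,378),.061)
print('dial centre',c, 'fit',T(p)([-.1,0,.061]))
for nm,uv,z in [('bar a',(282,470),.092),('bar b',(366,437),.092),('bar',(324,453),.092),('9',(183,323),.061),('tick9',(216,341),.061),('8',(178,370),.061),('tick8',(208,374),.061),('3?',(315,510),.061),('0?',(430,435),.061)]:
    d=atz(w,m(*uv),z)-c; a=np.degrees(np.arctan2(d[1],d[0])-p[2]); print(nm,np.hypot(*d[:2]).round(4),'digit',(90-a)/20)
# corners from wrist
for uv,q in [((42,32),[-.145,-.09,.056]),((716,362),[-.145,.09,.056])]: print(atz(w,m(*uv),.056),T(p)(q))
E
```

```text
dial centre [0.48742704 0.0396846  0.061     ] fit [[0.49189251 0.03673333 0.061     ]]
bar a 0.0147 digit 4.14609974480365
bar b 0.0147 digit 0.026302864856311458
bar 0.011 digit 2.062792029726707
9 0.0316 digit 8.902249215688144
tick9 0.023 digit 8.808379753336684
8 0.0304 digit 7.872977662258172
tick8 0.0234 digit 7.810110154811733
3? 0.0323 digit 3.066524723268761
0? 0.0319 digit -0.03394175844997989
[ 0.44995869 -0.05009782  0.056     ] [[ 0.45327298 -0.05618347  0.056     ]]
[0.43615465 0.12198683 0.056     ] [[0.44073079 0.12337903 0.056     ]]
```

```bash
python3 - <<'E'
from h import *
t=load('top0');s=load('scene0');w=load('wrist1')
print(atz(t,oc(281,277,240,200,16),.061)); 
# scene disc: extents x115-490?, y 175-455
print(atz(s,oc(303,312,270,180,14),.061))
print(tri((t,oc(281,277,240,200,16)),(w,oc(308,378,195,95,4))))
print(ctrl.get_obs()['orientation'],ctrl.get_obs()['tool_pos'])
E
```

```text
[0.49185132 0.03941771 0.061     ]
[0.49047727 0.03730418 0.061     ]
[ 0.50006858  0.04371449 -0.0053404 ]
[ 1.79692295e+02  1.71280314e-01 -1.49747807e+02] [0.49432369 0.0530786  0.20535436]
```

Request:
move_arm(
  increments=[
    [[-2,-7,-10],0.03],
    [[-2,-7,-20],0.03],
    [[0,0,-25],0],
    [[0,0,-25],0],
    [[0,0,-25],0],
    [[0,0,-20],0],
    [[0,0,-8],0],
    [[0,0,-4],0],
  ],
)

```text
clock: 2.65
tool_pos: [0.489, 0.0374, 0.0647]
orientation: [179.7, 0.2, -146.1]
force: [-0.4, 0.3, -0.1]
opening: 0.0876
```

Request:
move_arm(
  increments=[
    [[0.5,1,0],0],
    [[0,0,0],0],
    [[0,0,0],0],
    [[0,0,0],0],
    [[0,0,0],0],
    [[0,0,0],0],
    [[0,0,0],0],
    [[0,0,0],0],
  ],
  jaw=-1,
)

```text
clock: 3.45
tool_pos: [0.4903, 0.041, 0.0681]
orientation: [179.6, 0.6, -146.1]
force: [3.1, -3.8, -4.0]
opening: 0.0375
```

Request:
move_arm(
  increments=[
    [[0,0,-0.5],-0.13],
    [[0,0,-0.5],-0.13],
    [[0,0,-0.5],-0.13],
    [[0,0,-0.5],-0.13],
    [[0,0,0],-0.13],
    [[0,0,0],-0.13],
    [[0,0,0],-0.13],
    [[0,0,0],-0.13],
  ],
)

```text
clock: 4.25
tool_pos: [0.4904, 0.0393, 0.0681]
orientation: [179.8, 0.6, 152.2]
force: [0.4, -0.7, 0.6]
opening: 0.0371
```

Request:
move_arm(
  increments=[
    [[0,0,0],0],
    [[0,0,0],0],
    [[0,0,0],0],
    [[0,0,0],0],
    [[0,0,20],0],
    [[0,0,40],0],
    [[0,0,40],0],
    [[0,0,40],0],
  ],
  jaw=1,
)

```text
clock: 5.05
tool_pos: [0.4858, 0.0373, 0.2067]
orientation: [-179.6, 0.1, 152.9]
force: [2.1, 0.1, -1.7]
opening: 0.0867
```

```bash
python3 - <<'E'
from h import *
snap('wrist','wrist2'); print(ctrl.get_obs()['tool_pos'],ctrl.get_obs()['orientation'])
E
```

```text
[0.4893933  0.03794236 0.21392865] [-179.98965855    0.54854884  152.97135578]
```

View pics/wrist2.png

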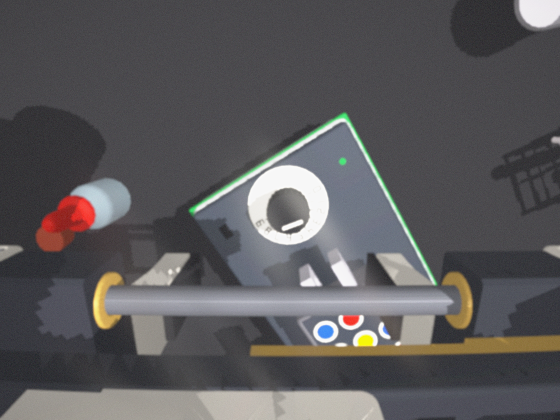

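```bash
python3 - <<'E'
from h import *
crop('wrist2',240,155,340,255,6,'w2c')
E
```

```text
(no output)
```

View pics/w2c.png

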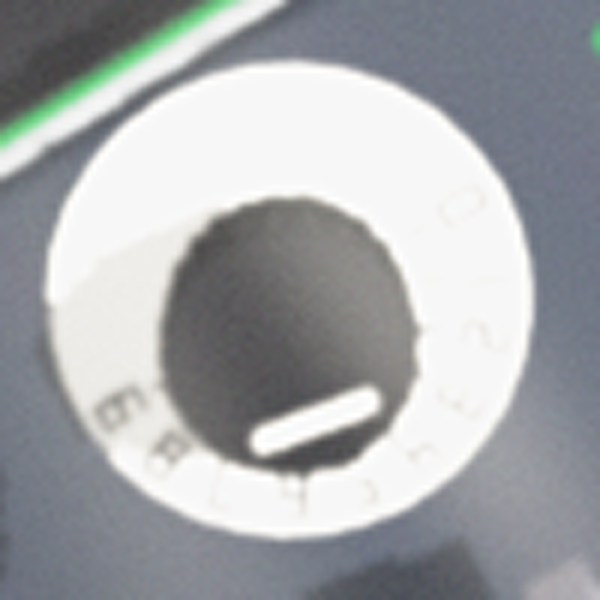

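```bash
python3 - <<'E'
from h import *
w=load('wrist2'); m=lambda u,v:oc(u,v,240,155,6); p=np.load('mix.npy')
c=atz(w,m(291,300),.061); print(c)
for nm,uv,z in [('bar',(315,421),.092),('9',(120,405),.061),('8',(170,455),.061),('0',(462,203),.061),('2',(487,335),.061),('3',(463,403),.061)]:
    d=atz(w,m(*uv),z)-c; a=np.degrees(np.arctan2(d[1],d[0])-p[2]); print(nm,np.hypot(*d[:2]).round(4),'digit',(90-a)/20)
c2=atz(w,m(289,335),.092); print(c2)
q=(345,117);print('cornerFL',atz(w,q,.056),T(p)([-.145,.09,.056]));q=(190,211);print('cornerFR',atz(w,q,.056),T(p)([-.145,-.09,.056]))
print([f'{x:.1f}' for x in proj(load('scene0'),T(p)([.09,0,.2]))[0]])
E
```

```text
[0.48753875 0.04102489 0.061     ]
bar 0.0109 digit 5.186491506478331
9 0.0326 digit 8.933656350614184
8 0.0325 digit 7.904423911033149
0 0.0309 digit 0.03388593868665026
2 0.0318 digit 2.069755452322168
3 0.0326 digit 3.1295247654074907
[0.48510038 0.04164469 0.092     ]
cornerFL [0.43930633 0.12315794 0.056     ] [[0.44073079 0.12337903 0.056     ]]
cornerFR [ 0.45078552 -0.04791146  0.056     ] [[ 0.45327298 -0.05618347  0.056     ]]
['356.2', '199.1']
```

The sleeve reads 5.2, which puts it on the click stop at 5. Next is the lid, so I'm going over and behind it with the jaws shut.

Request:
move_arm(
  increments=[
    [[0,0,40],0.07],
    [[0,0,40],0.07],
    [[20,0,25],0.07],
    [[40,3,0],0.07],
    [[45,3,0],0.07],
    [[45,3,0],0.07],
    [[45,3,0],0.07],
    [[40,3,0],0.05],
  ],
  jaw=-1,
)

```text
clock: 5.9
tool_pos: [0.7294, 0.0528, 0.3309]
orientation: [179.5, 1.4, -174.1]
force: [-0.9, 0.7, 0.8]
opening: 0.0288
```

```bash
python3 - <<'E'
from h import *
np.save('mix2.npy',[.5888,.0471,np.radians(4.05)])
snap('scene','scene3');o=ctrl.get_obs(); print(o['tool_pos'],o['orientation'])
s=load('scene0'); M=T(np.load('mix2.npy'))
im=cv2.imread('pics/scene0.png')
for th in [1.0,1.2,1.4]:
  P=[[.092-r*np.cos(th)+h*np.sin(th),y,.108+r*np.sin(th)+h*np.cos(th)] for r,h,y in [(105,21.5,-45),(105,21.5,45),(5,21.5,-45)] for r,h,y in [(r/1e3,h/1e3,y/1e3)]]
  print(th,((proj(s,M(P))-[250,160])*5).round())
E
```

```text
[0.73374465 0.05298789 0.32665488] [ 179.65613741    1.17593783 -173.90984501]
1.0 [[412. 193.]
 [519.  92.]
 [487. 368.]]
1.2 [[451. 205.]
 [557. 102.]
 [491. 375.]]
1.4 [[491. 225.]
 [596. 120.]
 [494. 382.]]
```

View pics/scene3.png

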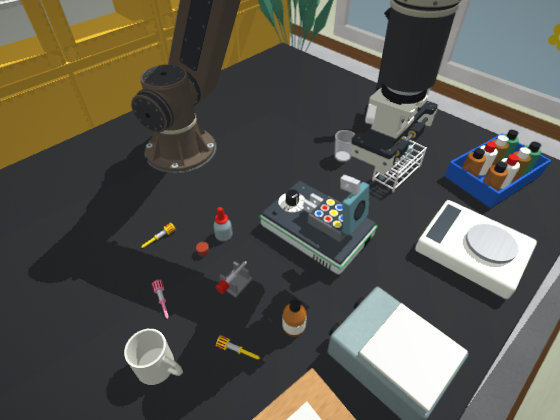

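The lid stands at about 1.4 rad, matching the overlay corners. I descend behind it.

Request:
move_arm(
  increments=[
    [[0,3,-20],-0.03],
    [[0,2,-30],0],
    [[0,0,-30],0],
    [[0,0,-25],0],
    [[0,0,-20],0],
    [[-5,0,-5],0],
    [[-10,0,0],0],
    [[-10,-1,0],0],
  ],
)

```text
clock: 6.75
tool_pos: [0.7102, 0.0565, 0.1837]
orientation: [179.8, 0.8, -175.3]
force: [-0.1, 0.2, -0.8]
opening: 0.0005
```

Request:
move_arm(
  increments=[
    [[-10,-0.7,1],0],
    [[-10,-0.7,1],0],
    [[-10,-0.7,1],0],
    [[-10,-0.7,1],0],
    [[-10,-0.7,1],0],
    [[-10,-0.7,0],0],
    [[-10,-0.7,0],0],
    [[-8,-0.7,0],0],
  ],
)

```text
clock: 7.55
tool_pos: [0.6266, 0.051, 0.196]
orientation: [179.7, 1.4, -175.2]
force: [0.7, -0.6, -0.9]
opening: 0.0003
```

```bash
python3 - <<'E'
from h import *
snap('scene','scene4');o=ctrl.get_obs(); print(o['tool_pos'],o['orientation'],o['force'])
crop('scene4',240,100,420,280,4,'s4c')
E
```

```text
[0.62551184 0.05083732 0.19611119] [ 179.65173175    1.33837784 -175.20136169] [-2.21711367 -0.63300551 -1.15159659]
```

View pics/s4c.png

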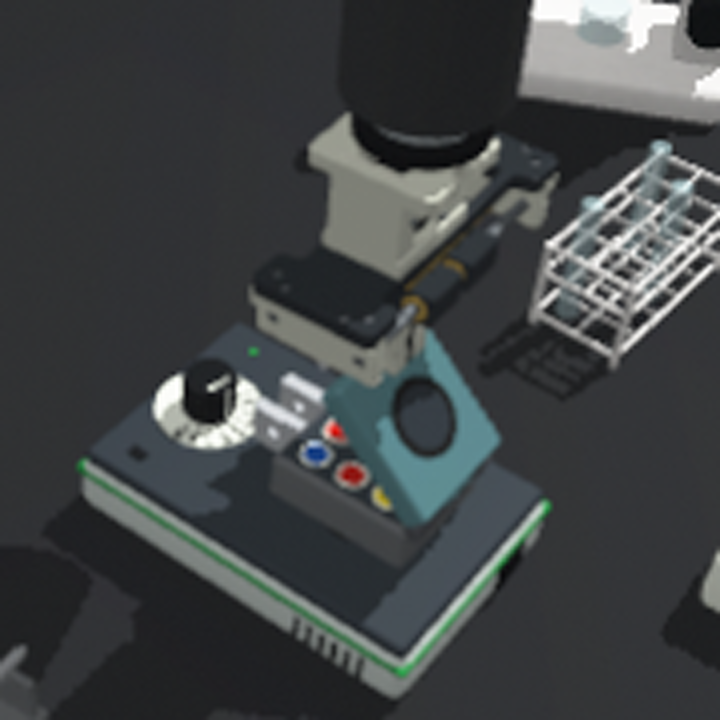

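The lid is now at about 0.9 rad, with the fingers behind its top edge. Next I push it over and down.

Request:
move_arm(
  increments=[
    [[-4,-0.3,-4],0],
    [[-2,0,-7],0],
    [[-1,0,-7],0],
    [[0,0,-7],0],
    [[0,0,-7],0],
    [[0,0,-7],0],
    [[0,0,-7],0],
    [[0,0,-5],0],
  ],
)

```text
clock: 8.4
tool_pos: [0.6176, 0.0503, 0.1394]
orientation: [179.7, 1.2, -175.2]
force: [-0.6, 0.7, 0.9]
opening: 0.0001
```

Request:
move_arm(
  increments=[
    [[0,0,-4],0],
    [[0,0,-3],0],
    [[0,0,-2],0],
    [[0,0,-2],0],
    [[0,0,-1],0],
    [[0,0,0],0],
    [[0,0,0],0],
    [[0,0,0],0],
  ],
)

```text
clock: 9.2
tool_pos: [0.6177, 0.0503, 0.1308]
orientation: [179.7, 1.3, -175.1]
force: [0.4, 0.3, 0.6]
opening: 0.0004
```

```bash
python3 - <<'E'
from h import *
snap('scene','scene5');o=ctrl.get_obs(); print(o['tool_pos'],o['orientation'],o['force'])
crop('scene5',240,100,420,280,4,'s5c')
E
```

```text
[0.6178097 0.0502938 0.13076  ] [ 179.73297105    1.32321737 -175.1212695 ] [ 0.06403153 -0.15221761  0.4779095 ]
```

View pics/s5c.png

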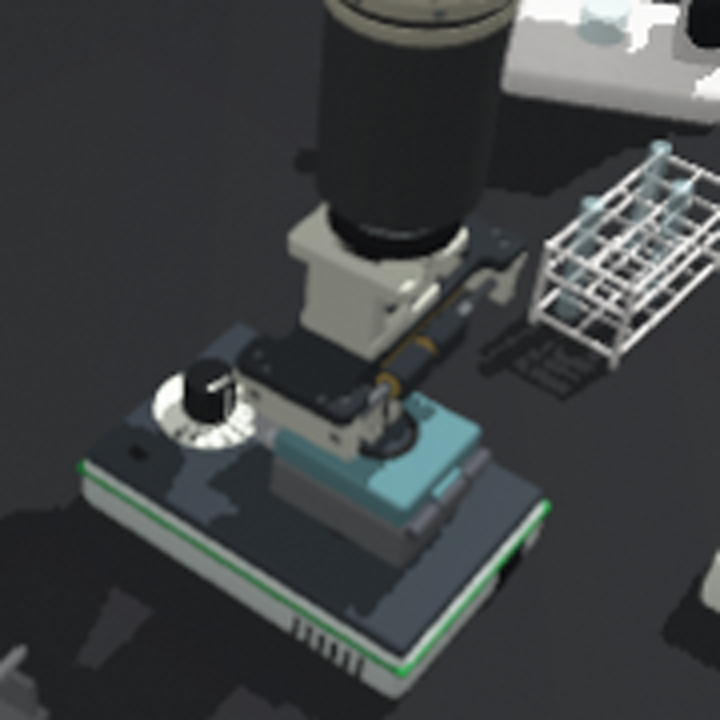

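The lid looks shut. I'll press lightly to make sure.

Request:
move_arm(
  increments=[
    [[0,0,-1.5],0],
    [[0,0,-1.5],0],
    [[0,0,-1.5],0],
    [[0,0,-1.5],0],
    [[0,0,0],0],
    [[0,0,0],0],
    [[0,0,0],0],
    [[0,0,0],0],
  ],
)

```text
clock: 10.05
tool_pos: [0.618, 0.0503, 0.1302]
orientation: [179.8, 1.5, -175.0]
force: [-3.6, -0.1, 5.5]
opening: 0.0008
```

Request:
move_arm(
  increments=[
    [[0,0,30],0.14],
    [[0,0,40],0.14],
    [[-8,-30,20],0.14],
    [[-10,-45,0],0.14],
    [[-10,-45,0],0.14],
    [[-10,-45,0],0.14],
    [[-10,-45,0],0.14],
    [[-10,-45,0],0.14],
  ],
  jaw=1,
)

```text
clock: 10.85
tool_pos: [0.561, -0.2001, 0.2221]
orientation: [-179.9, 1.5, -109.3]
force: [0.9, 0.0, -0.7]
opening: 0.0589
```

Request:
move_arm(
  increments=[
    [[-2,-15,-5],0.12],
    [[-2,-15,-5],0.12],
    [[-2,-15,-5],0.12],
    [[-2,-12,-5],0.11],
    [[0,-7,0],0],
    [[0,0,0],0],
    [[0,0,0],0],
    [[0,0,0],0],
  ],
)

```text
clock: 11.65
tool_pos: [0.551, -0.2723, 0.1998]
orientation: [-179.9, 1.5, -82.0]
force: [0.2, 0.3, -0.3]
opening: 0.0877
```

```bash
python3 - <<'E'
from h import *
s=snap('wrist','wrist6');snap('top','top6');snap('scene','scene6');o=ctrl.get_obs(); print(o['tool_pos'],o['orientation'],o['force'])
print(proj(s,[[.5517,-.2694,.04],[.5396,-.1814,.04]]))
crop('scene6',240,130,400,280,4,'s6c')
E
```

```text
[ 0.55105775 -0.27226701  0.19990997] [-179.84111126    1.51586805  -81.89048609] [ 0.418908    0.13785617 -0.28188443]
[[281.5119568  199.80517182]
 [281.32864453 280.12089396]]
```

View pics/wrist6.png

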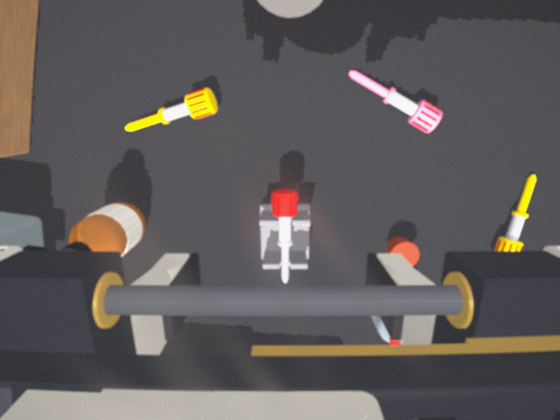

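View pics/s6c.png

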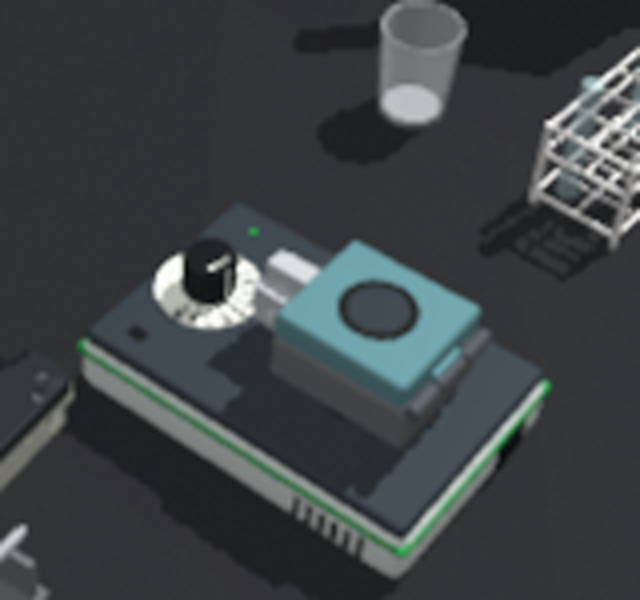

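The lid is shut and level in the scene view. The wrist view shows the red knob at (285,201) and the pin tip at (285,281), in line with the tool.

```bash
python3 - <<'E'
from h import *
crop('wrist6',245,175,325,295,6,'w6c')
E
```

```text
(no output)
```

View pics/w6c.png

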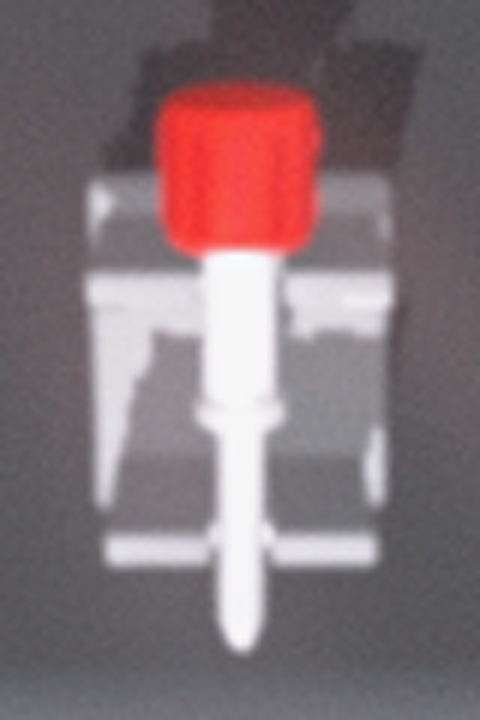

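```bash
python3 - <<'E'
from h import *
w=load('wrist6'); m=lambda u,v:oc(u,v,245,175,6)
tip=atz(w,m(241,651),.04); kj=atz(w,m(239,252),.046); sh=atz(w,m(240,413),.04); print(tip,sh,kj, np.linalg.norm((tip-sh)[:2]))
d=(tip-kj)[:2]; print('yaw',np.degrees(np.arctan2(-d[0],d[1])))
d/=np.linalg.norm(d); print('knob',tip[:2]-.088*d, sh[:2]-.044*d, kj[:2]-.012*d)
M=T(np.load('mix2.npy')); 
print(proj(load('scene0'),[[.5507,-.2694,.04]]))
E
```

```text
[ 0.53545758 -0.17838524  0.04      ] [ 0.54212599 -0.22384431  0.04      ] [ 0.54666842 -0.25439691  0.046     ] 0.04594556768678172
yaw 8.389976548235504
knob [ 0.54829766 -0.26544345] [ 0.54854603 -0.26737342] [ 0.54841934 -0.26626848]
[[221.6745098  286.91647881]]
```

Request:
move_arm(
  increments=[
    [[-1,3,-25],0],
    [[0,0,-35],0],
    [[0,0,-35],0],
    [[0,0,-30],0],
    [[0,0,-25],0],
    [[0,0,-15],0],
    [[0,0,-5],0],
    [[0,0,0],0],
  ],
)

```text
clock: 12.6
tool_pos: [0.5526, -0.2667, 0.0282]
orientation: [-179.4, 1.3, -81.8]
force: [-0.1, -0.5, 0.1]
opening: 0.088
```

Request:
move_arm(
  increments=[
    [[-2,-1,-4],0],
    [[-1,-0.5,-3],0],
    [[0,0,-1],0],
    [[0,0,0],0],
    [[0,0,0],0],
    [[0,0,0],0],
    [[0,0,0],0],
    [[0,0,0],0],
  ],
)

```text
clock: 13.4
tool_pos: [0.5523, -0.2689, 0.0242]
orientation: [-179.0, 1.2, -81.8]
force: [-0.3, 0.8, -0.2]
opening: 0.088
```

```bash
python3 - <<'E'
from h import *
snap('wrist','wrist7');snap('scene','scene7');o=ctrl.get_obs(); print(o['tool_pos'],o['orientation'],o['force'])
crop('scene7',160,190,300,340,4,'s7c')
E
```

```text
[ 0.55220097 -0.26884196  0.02412233] [-179.00952261    1.16692041  -81.78509987] [ 0.32642141  0.15374075 -0.96423846]
```

View pics/wrist7.png

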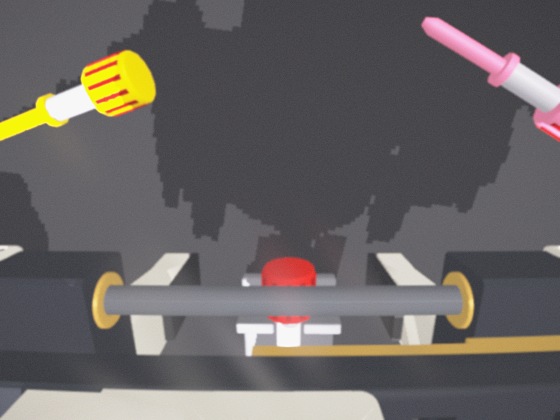

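View pics/s7c.png

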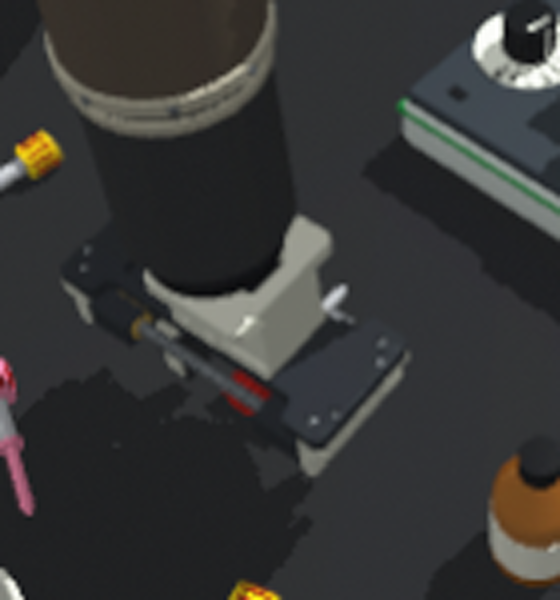

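Request:
move_arm(
  increments=[
    [[-3,0,-3],0],
    [[-3,0,-3],0],
    [[-2,0,-2],0],
    [[-1,0,-1],0],
    [[0,0,0],0],
    [[0,0,0],0],
    [[0,0,0],0],
    [[0,0,0],0],
  ],
)

```text
clock: 14.3
tool_pos: [0.542, -0.2688, 0.014]
orientation: [-179.0, 1.2, -81.8]
force: [-0.0, 0.4, 0.7]
opening: 0.0878
```

Request:
move_arm(
  increments=[
    [[3,0,3],0],
    [[3,0,3],0],
    [[1,0,1],0],
    [[0,0,0],0],
    [[0,0,0],0],
    [[0,0,0],0],
    [[0,0,0],0],
    [[0,0,0],0],
  ],
)

```text
clock: 15.1
tool_pos: [0.5501, -0.2688, 0.022]
orientation: [-179.0, 1.2, -81.8]
force: [0.3, 0.8, -0.1]
opening: 0.0877
```

Position is good. Closing on the knob.

Request:
move_arm(
  increments=[
    [[0,0,0],0],
    [[0,0,0],0],
    [[0,0,0],0],
    [[0,0,0],0],
    [[0,0,0],0],
    [[0,0,0],0],
    [[0,0,0],0],
    [[0,0,0],0],
  ],
  jaw=-1,
)

```text
clock: 15.9
tool_pos: [0.5499, -0.2688, 0.0218]
orientation: [-179.0, 1.2, -81.8]
force: [0.6, 0.2, -0.3]
opening: 0.029
```

Request:
move_arm(
  increments=[
    [[0,0,0],0],
    [[0,0,0],0],
    [[0,0,0],0],
    [[0,0,10],0],
    [[0,0,20],0],
    [[0,0,25],0],
    [[0,0,25],0],
    [[0,0,20],0],
  ],
)

```text
clock: 16.7
tool_pos: [0.5468, -0.2682, 0.1238]
orientation: [-179.4, 1.3, -81.8]
force: [0.4, -0.8, -1.2]
opening: 0.0242
```

```bash
python3 - <<'E'
from h import *
for n in ['wrist','scene','top']: snap(n,n+'8')
o=ctrl.get_obs(); print(o['tool_pos'],o['orientation'],o['force'],o['opening'])
crop('scene8',160,160,300,310,4,'s8c')
E
```

```text
[ 0.54768755 -0.26829866  0.12402754] [-179.28188942    1.26795476  -81.81018309] [-0.45004569  0.93896492 -0.99629672] 0.02408516032987288
```

View pics/wrist8.png

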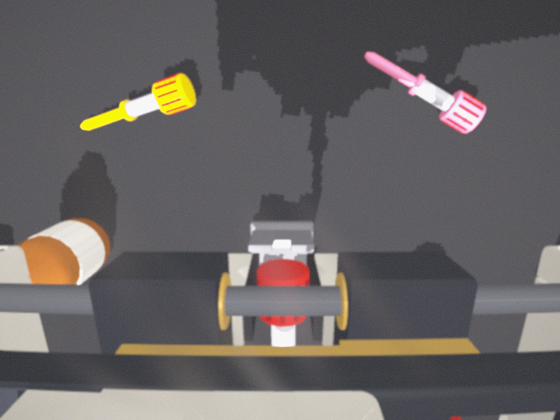

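View pics/s8c.png

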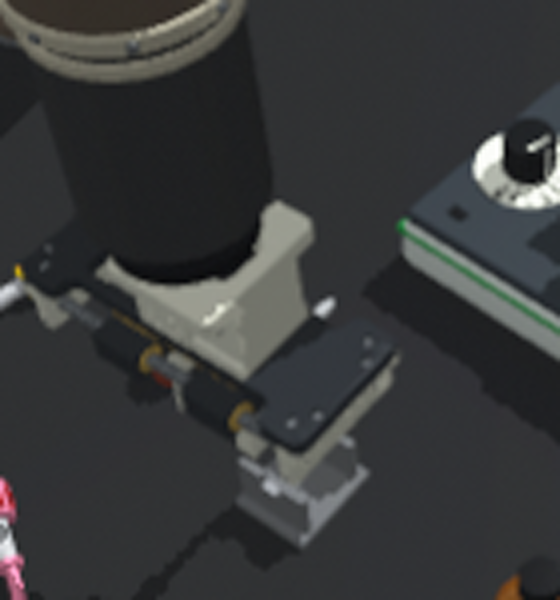

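Request:
move_arm(
  increments=[
    [[3,20,3],-0.02],
    [[3,35,2],-0.02],
    [[3,35,0],-0.02],
    [[3,35,0],-0.013],
    [[3,30,0],0],
    [[2,20,0],0],
    [[0,8,0],0],
    [[0,0,0],0],
  ],
)

```text
clock: 17.65
tool_pos: [0.5601, -0.0793, 0.1249]
orientation: [-179.8, 1.4, -86.4]
force: [1.0, -0.4, -1.2]
opening: 0.0243
```

```bash
python3 - <<'E'
from h import *
for n in ['wrist','scene','top']: snap(n,n+'9')
o=ctrl.get_obs(); print(o['tool_pos'],o['orientation'],o['force'],o['opening'])
crop('scene9',220,120,360,260,5,'s9c');crop('top9',215,130,335,250,5,'t9c')
E
```

```text
[ 0.56020153 -0.08074655  0.12508316] [-179.73506798    1.34761962  -86.50101797] [ 0.36607303 -0.38494809 -1.12305623] 0.024214137275792236
```

View pics/s9c.png

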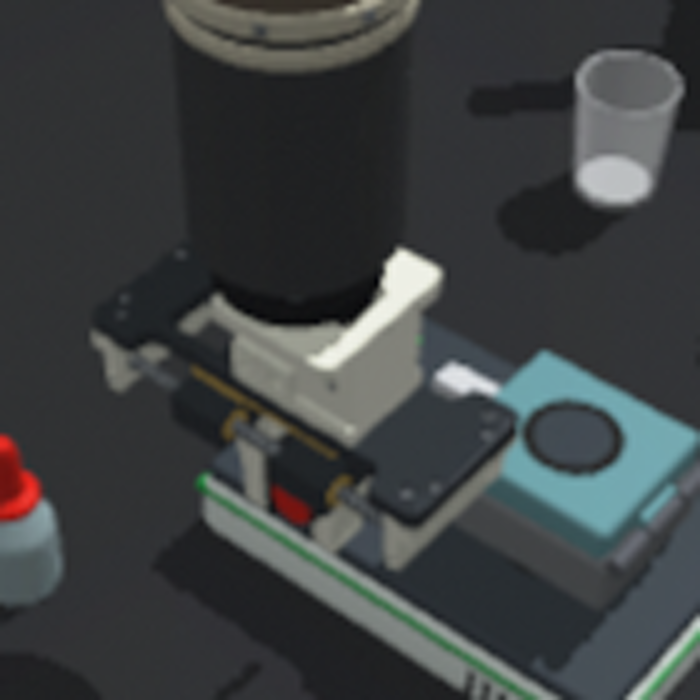

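View pics/t9c.png

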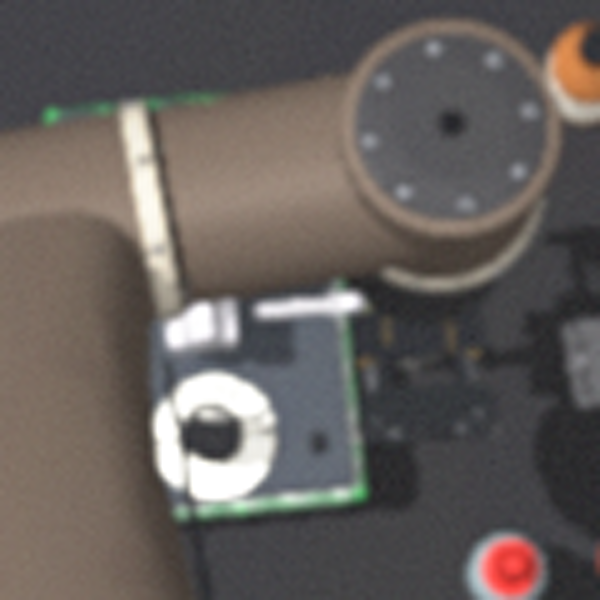

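View pics/wrist9.png

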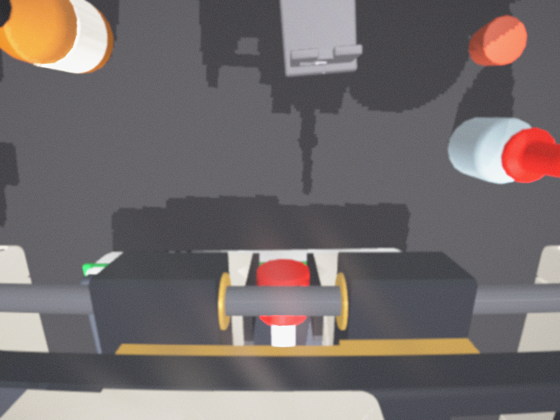

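```bash
python3 - <<'E'
from h import *
t=load('top9'); M=T(np.load('mix2.npy'))
crop('top9',240,180,292,220,14,'t9d')
f=lambda P:((proj(t,P)-[240,180]+.5)*14-.5).round(0)
print('lug tops corners',f(M([[-.048,y,.113] for y in(.02,.01,-.01,-.02)])))
print('dial ',f(M([[-.1,0,.061]])),'front corners',f(M([[-.145,-.09,.056],[-.145,.09,.056]])))
tcp=np.array([.5602,-.0807]); a=np.radians(93.5); d=np.array([np.cos(a),np.sin(a)])
print('tip pred',f([[*(tcp+.090*d),.143]]),'knobfront',f([[*(tcp+.016*d),.143]]))
E
```

```text
lug tops corners [[119. 278.]
 [165. 274.]
 [256. 266.]
 [301. 262.]]
dial  [[243. 535.]] front corners [[ 660.  699.]
 [-137.  771.]]
tip pred [[362. 181.]] knobfront [[706. 153.]]
```

View pics/t9d.png

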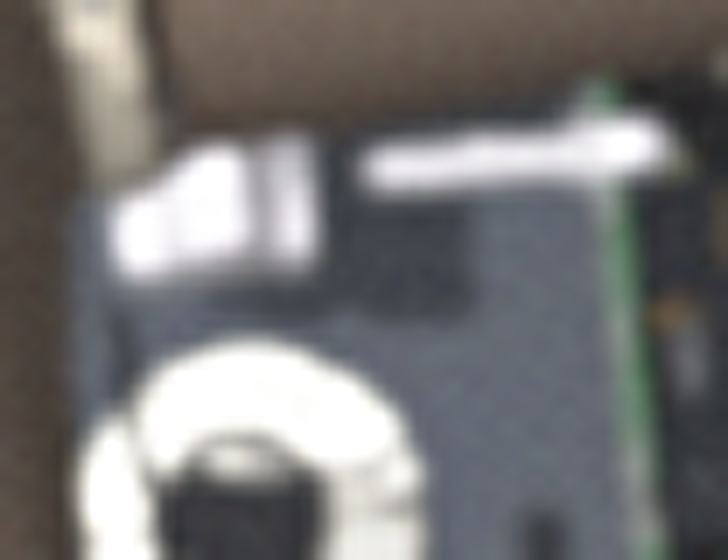

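```bash
python3 - <<'E'
from h import *
t=load('top9'); g=t['color'].astype(int).sum(2)//3
print(g[186:206,246:290:1][:, :18]); print()
print(g[184:198,264:290])
E
```

```text
[[151 169 176 160 112  72  73  80  87  89  87  86  89  84  83  83  82  80]
 [143 160 160 148 113  78  71  77  77  82  81  80  78  77  78  76  76  76]
 [134 155 158 151 126  94  78  72  70  69  70  73  72  72  74  71  68  65]
 [124 149 155 152 132  97  79  75  79  84  82  82  87  99 110 103  81  69]
 [116 143 151 148 129  96  86 114 143 164 158 124 126 148 162 148 103  71]
 [106 134 142 139 125 111 137 188 234 246 234 179 156 176 190 171 116  69]
 [ 99 120 125 124 127 150 200 243 255 255 251 200 165 187 201 184 125  74]
 [ 94 115 134 152 174 207 239 254 255 255 249 206 167 187 211 205 142  73]
 [102 128 173 219 239 243 247 253 253 254 249 212 170 187 222 221 149  80]
 [104 143 208 252 254 249 246 252 254 254 251 221 179 190 227 231 162  80]
 [105 143 223 255 255 250 243 251 254 254 250 221 177 191 229 235 163  87]
 [102 139 219 255 255 249 237 243 244 237 225 190 163 181 212 215 151  84]
 [103 129 194 246 252 238 216 206 200 182 169 149 141 152 168 166 123  80]
 [100 117 157 198 203 189 167 155 147 139 127 119 113 114 119 117  91  72]
 [102 106 120 136 143 138 129 122 116 105  98  91 
[... 1228 characters left out ...]
29 231 232
  235 242 239 223 184 143 105  69]
 [ 68 108 166 213 226 223 223 216 209 205 201 195 188 185 181 180 184 193
  201 195 168 137 118  96  81  65]
 [ 68  89 125 153 163 155 156 150 145 137 138 135 129 126 121 123 130 139
  157 152 115  79  66  62  59  54]
 [ 67  72  85  93  93  92  90  87  86  92 100 104 105 105 105 103 104 111
  131 139 104  64  53  50  53  51]
 [ 65  65  69  69  69  65  66  69  69  84  96 105 102 105 104 103 104 104
  122 130 103  60  50  55  56  54]
 [ 64  68  69  70  69  66  67  69  71  84  99 107 107 107 105 104 105 103
  113 119  97  67  51  55  55  51]
 [ 67  71  70  70  69  70  70  68  74  85  98 105 104 103 107 106 104 105
  109 116 104  71  53  56  57  54]]
```

The top view shows the pin (tip near crop (360,172)) and the lugs together. Arm-based positions agree with the camera once its roughly 2 mm x bias is removed. To be on the hole axis the pin has to shift +4.6 mm in x, go down 45 mm and turn +0.01 rad.

Request:
move_arm(
  increments=[
    [[3,0,-8],0.01],
    [[2,0,-12],0],
    [[0,0,-12],0],
    [[0,0,-8],0],
    [[0,0,-4],0],
    [[0,0,0],0],
    [[0,0,0],0],
    [[0,0,0],0],
  ],
)

```text
clock: 18.6
tool_pos: [0.5643, -0.0842, 0.0753]
orientation: [-179.9, 1.3, -86.1]
force: [0.7, -0.3, -1.4]
opening: 0.0241
```

```bash
python3 - <<'E'
from h import *
for n in ['wrist','scene','top']: snap(n,n+'10')
o=ctrl.get_obs(); print(o['tool_pos'],o['orientation'],o['force'],o['opening'])
t=load('top10'); crop('top10',240,180,292,220,14,'t10d')
g=t['color'].astype(int).sum(2)//3
print(g[184:198,258:284])
crop('scene10',270,170,340,230,10,'s10c')
E
```

```text
[ 0.56440956 -0.08412958  0.0755748 ] [-179.89522438    1.32917356  -86.13894197] [-0.50391874  0.2439839  -1.49016244] 0.023755168072827116
[[102  99 100  96  97 100  98  96  96  96  90  95  91  94  94  91  88  91
   88  87  87  84  86  85  83  80]
 [ 96  97  98  93  95  93  93  92  93  92  91  88  88  87  87  85  84  86
   81  83  78  82  76  80  74  70]
 [ 92  93  89  94  91  91  89  90  85  86  86  82  84  81  79  80  79  76
   75  73  75  74  70  75  76  73]
 [ 90  85  90  86  87  83  85  81  81  82  79  78  77  77  72  73  72  73
   69  68  72  70  69  78  90  78]
 [ 76  78  82  76  78  78  77  76  74  74  73  70  71  69  69  72  68  65
   69  69  68  66  69  88 106 101]
 [ 69  71  73  75  73  71  71  68  68  70  67  68  63  66  64  63  65  67
   67  66  68  68  77 102 133 137]
 [ 75  86  93  90  76  70  65  67  69  65  63  67  72  74  71  74  75  79
   80  87  92 102 116 149 186 203]
 [114 132 142 136 102  67  67  68  69  72  87 106 129 145 142 141 146 150
  155 160 164 174 187 209 233 245]
 [149 170 189 175 120  71  67  69  76 106 144 180 208 224 219 217 221 219
  223 223 226 225 226 233 241 250]
 [164 187 211 207 139  77  63  69  84 131 192 225 235 237 234 233 228 227
  224 223 221 215 205 203 220 233]
 [169 188 222 222 150  77  66  69  79 117 164 191 192 188 182 175 177 170
  170 167 160 154 145 145 164 179]
 [176 192 228 235 161  81  71  68  71  84 104 119 123 114 110 112 116 112
  105 101  98  96  91  97 118 133]
 [178 194 227 236 164  83  68  69  68  69  73  78  77  73  74  82  98  96
   82  79  80  78  77  83 101 112]
 [164 182 210 213 153  83  64  69  71  70  70  69  67  69  72  83  98 102
   97  92  95  95  92  93 108 116]]
```

View pics/t10d.png

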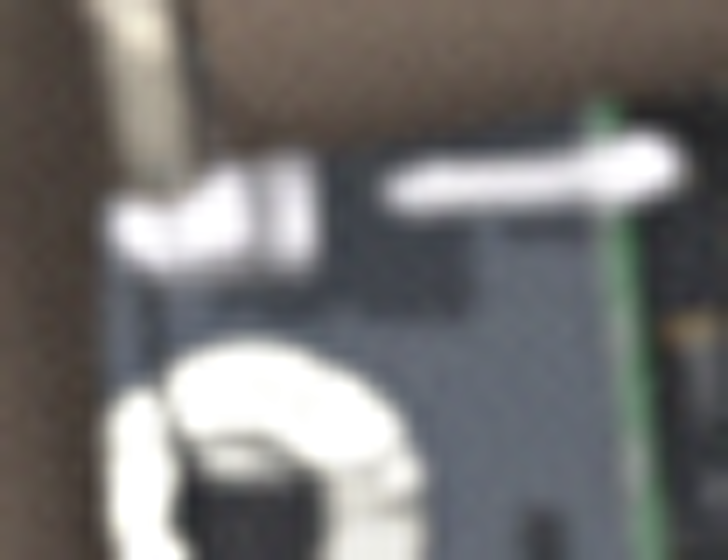

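View pics/s10c.png

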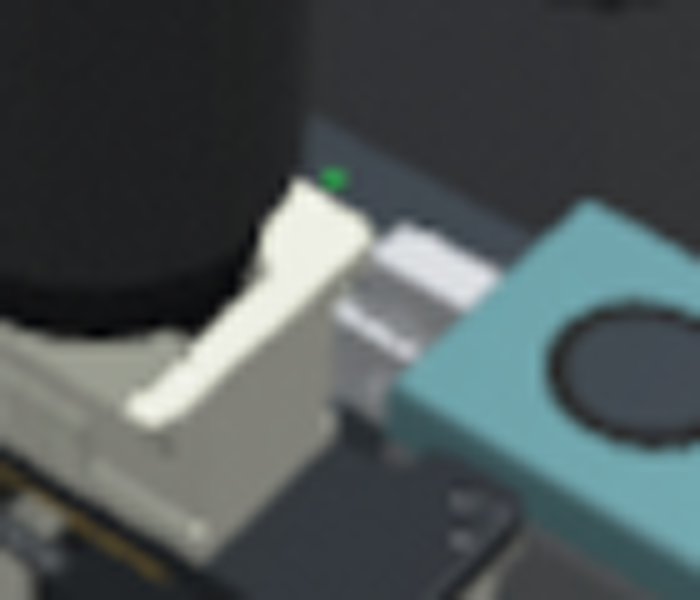

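Request:
move_arm(
  increments=[
    [[0.5,0,2],0],
    [[0,0,2],0],
    [[0,3,0],0],
    [[0,3,0],0],
    [[0,3,0],0],
    [[0,0,0],0],
    [[0,0,0],0],
    [[0,0,0],0],
  ],
)

```text
clock: 19.55
tool_pos: [0.5655, -0.0738, 0.081]
orientation: [-179.8, 1.3, -86.1]
force: [0.4, 0.2, -0.3]
opening: 0.0241
```

Request:
move_arm(
  increments=[
    [[-1,0,-1],0],
    [[0,0,0],0],
    [[0,0,0],0],
    [[0,0,0],0],
    [[0,0,0],0],
    [[0,0,0],0],
    [[0,0,0],0],
    [[0,0,0],0],
  ],
)

```text
clock: 20.35
tool_pos: [0.5643, -0.0742, 0.0798]
orientation: [-179.8, 1.3, -86.1]
force: [-0.0, -0.7, -0.2]
opening: 0.024
```

```bash
python3 - <<'E'
from h import *
for n in ['wrist','top']: snap(n,n+'11')
o=ctrl.get_obs(); print(o['tool_pos'],o['orientation'],o['force'],o['opening'])
t=load('top11'); crop('top11',240,180,292,220,14,'t11d')
g=t['color'].astype(int).sum(2)//3
print(g[184:202,256:272])
E
```

```text
[ 0.56428888 -0.07413958  0.07972898] [-179.80295698    1.33564135  -86.12217576] [ 0.26870696 -0.52445443 -0.33039873] 0.0240117739370845
[[ 99  97  98 102  99  97  99  98  98  96  98  95  91  96  91  92]
 [101  99  97  94  97  97  94  92  92  92  91  93  90  91  86  87]
 [ 94  95  93  95  94  91  91  91  90  89  86  87  87  83  83  81]
 [ 90  90  90  89  91  86  85  85  84  82  82  78  74  76  76  74]
 [ 88  84  85  84  81  80  78  78  77  75  71  73  72  71  67  70]
 [ 75  76  77  73  77  72  72  71  68  67  68  67  66  68  65  64]
 [ 73  70  77  80  85  79  68  67  65  70  72  72  73  75  78  80]
 [109  96 101 122 131 119  86  66  78 108 130 137 139 143 146 153]
 [181 147 142 164 181 168 112  81 124 179 209 217 216 221 219 220]
 [239 189 162 186 213 205 138  94 150 211 235 234 229 229 225 224]
 [250 208 170 188 220 219 151  88 125 173 191 182 176 174 167 162]
 [252 221 176 192 230 231 158  80  84 106 117 112 105 101  96  92]
 [251 222 178 190 230 236 164  86  66  71  73  74  72  74  73  71]
 [227 191 164 181 211 213 150  85  67  68  68  68  70  67  70  65]
 [168 149 140 150 170 166 123  79  67  71  71  73  70  71  67  69]
 [133 118 112 116 124 119  92  72  67  70  68  69  71  71  70  65]
 [ 96  91  86  84  83  82  74  72  69  70  68  65  72  69  72  69]
 [ 82  80  75  70  74  73  69  77  77  75  72  72  69  71  69  70]]
```

View pics/t11d.png

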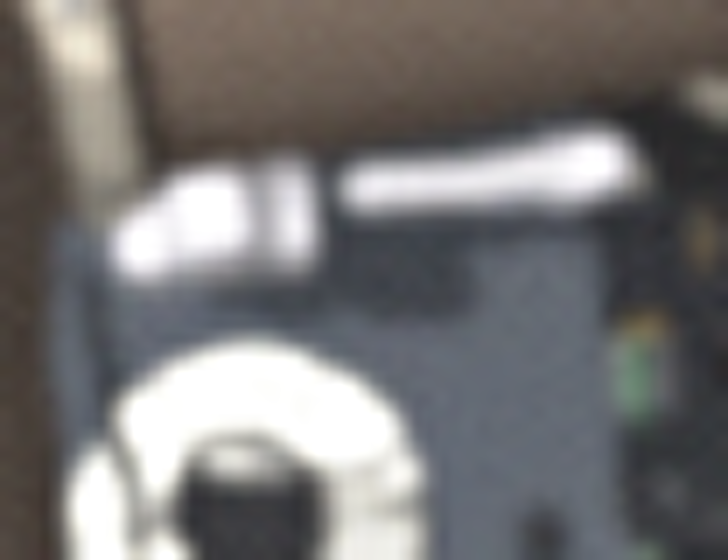

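Request:
move_arm(
  increments=[
    [[-0.3,4,0],0],
    [[-0.3,4,0],0],
    [[-0.3,4,0],0],
    [[-0.3,4,0],0],
    [[0,1,0],0],
    [[0,0,0],0],
    [[0,0,0],0],
    [[0,0,0],0],
  ],
)

```text
clock: 21.25
tool_pos: [0.563, -0.0551, 0.0798]
orientation: [-179.8, 1.3, -86.1]
force: [-0.7, 0.2, 0.1]
opening: 0.0244
```

No resistance with the tip about 10 mm past the first lug's face, so it is in the hole. I carry on.

Request:
move_arm(
  increments=[
    [[-0.3,4,0],0],
    [[-0.3,4,0],0],
    [[-0.3,4,0],0],
    [[-0.2,3,0],0],
    [[0,0,0],0],
    [[0,0,0],0],
    [[0,0,0],0],
    [[0,0,0],0],
  ],
)

```text
clock: 22.05
tool_pos: [0.5618, -0.0389, 0.0798]
orientation: [-179.8, 1.3, -86.1]
force: [0.3, 0.3, -0.2]
opening: 0.0243
```

```bash
python3 - <<'E'
from h import *
for n in ['wrist','top']: snap(n,n+'12')
o=ctrl.get_obs(); print(o['tool_pos'],o['orientation'],o['force'],o['opening'])
crop('top12',240,180,292,220,14,'t12d')
E
```

```text
[ 0.56174358 -0.03893362  0.07979619] [-179.79822195    1.3370577   -86.09626181] [ 0.30384801  0.33548654 -0.74418326] 0.024469943102042233
```

View pics/t12d.png

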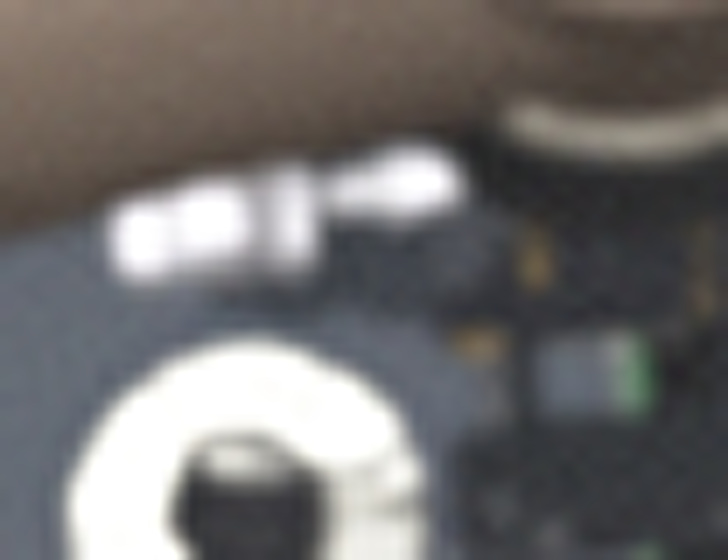

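The pin is through the first lug and the collar is approaching. Pushing on.

Request:
move_arm(
  increments=[
    [[-0.3,4,0],0],
    [[-0.3,4,0],0],
    [[-0.2,3,0],0],
    [[-0.1,2,0],0],
    [[-0.1,2,0],0],
    [[-0.1,1,0],0],
    [[0,1,0],0],
    [[0,1,0],0],
  ],
)

```text
clock: 22.95
tool_pos: [0.5605, -0.0202, 0.0799]
orientation: [-179.8, 1.3, -86.1]
force: [1.8, -9.4, -0.5]
opening: 0.0237
```

Request:
move_arm(
  increments=[
    [[0,1,0],0],
    [[0,1,0],0],
    [[0,1,0],0],
    [[0,0,0],0],
    [[0,0,0],0],
    [[0,0,0],0],
    [[0,0,0],0],
    [[0,0,0],0],
  ],
)

```text
clock: 23.75
tool_pos: [0.5605, -0.0206, 0.0801]
orientation: [-179.9, 1.0, -86.1]
force: [0.2, -1.2, -0.2]
opening: 0.0246
```

```bash
python3 - <<'E'
from h import *
for n in ['wrist','top','scene']: snap(n,n+'13')
o=ctrl.get_obs(); print(o['tool_pos'],o['orientation'],o['force'],o['opening'])
crop('top13',240,180,292,220,14,'t13d');crop('scene13',250,140,360,250,6,'s13d')
E
```

```text
[ 0.56044628 -0.02058336  0.08004986] [-179.88594764    1.03416784  -86.12105035] [ 0.90890504 -1.22186464 -0.90475255] 0.024450364889501346
```

View pics/t13d.png

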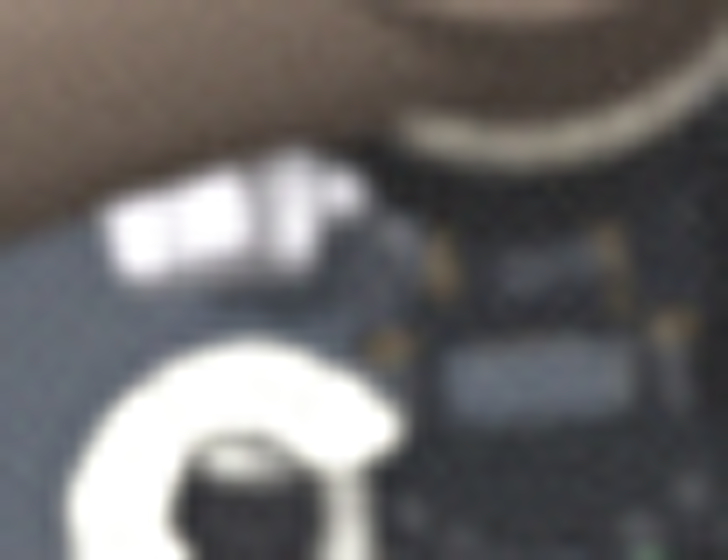

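View pics/s13d.png

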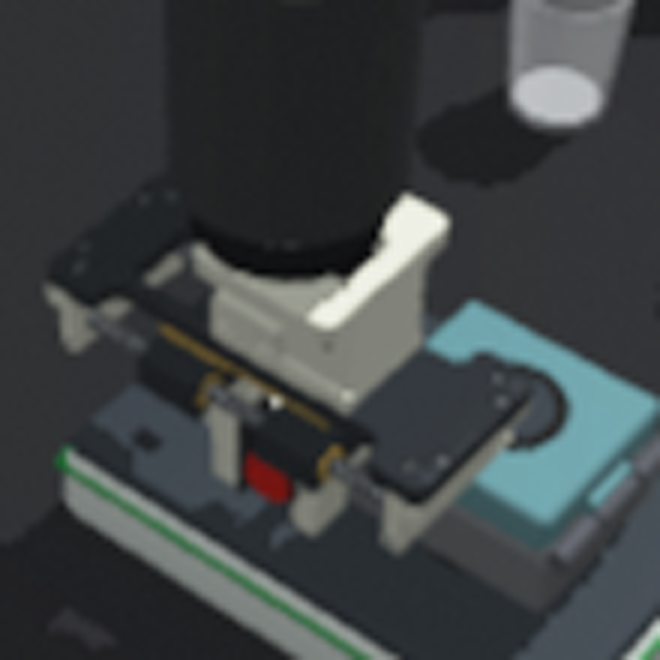

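Request:
move_arm(
  increments=[
    [[0,0,0],0],
    [[0,0,0],0],
    [[0,0,0],0],
    [[0,0,0],0],
    [[0,0,15],0],
    [[0,0,30],0],
    [[0,0,40],0],
    [[0,-10,30],0],
  ],
  jaw=0.3,
)

```text
clock: 24.7
tool_pos: [0.557, -0.0303, 0.1938]
orientation: [179.6, 1.0, -86.1]
force: [0.5, -0.2, -0.1]
opening: 0.057
```

```bash
python3 - <<'E'
from h import *
for n in ['wrist','top','scene']: snap(n,n+'14')
o=ctrl.get_obs(); print(o['tool_pos'],o['orientation'],o['force'],o['opening'])
crop('top14',240,180,292,220,14,'t14d');crop('scene14',250,140,360,250,6,'s14d')
E
```

```text
[ 0.55781156 -0.03077579  0.19394931] [179.74454709   1.02919042 -86.1889813 ] [-0.42112039  0.19020749 -0.53440698] 0.05705056144963613
```

View pics/wrist14.png

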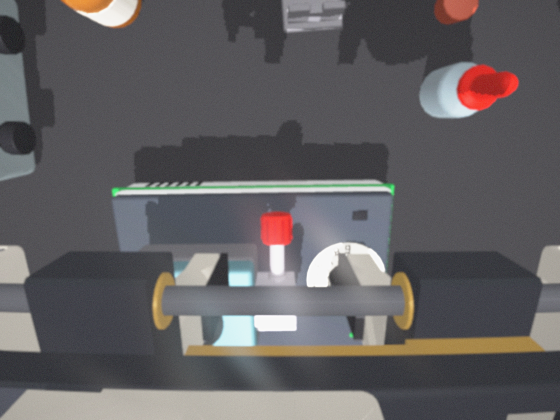

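View pics/s14d.png

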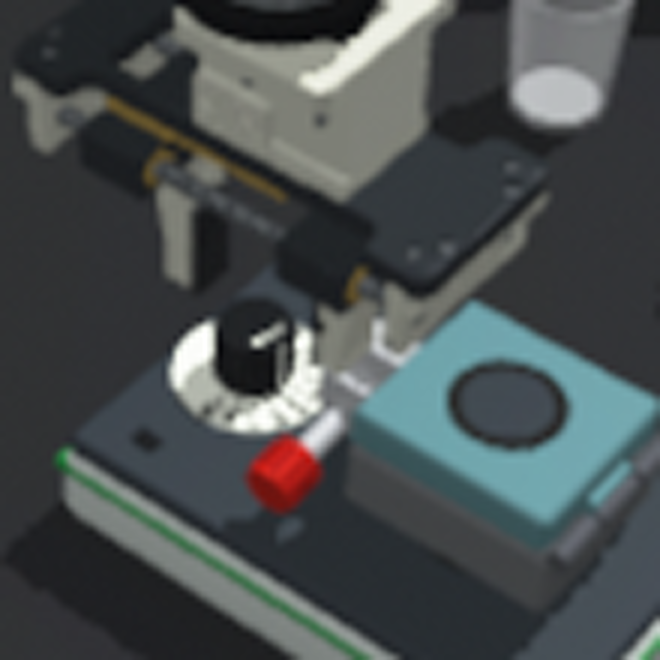

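```bash
python3 - <<'E'
from h import *
crop('wrist14',235,195,325,345,5,'w14c')
E
```

```text
(no output)
```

View pics/w14c.png

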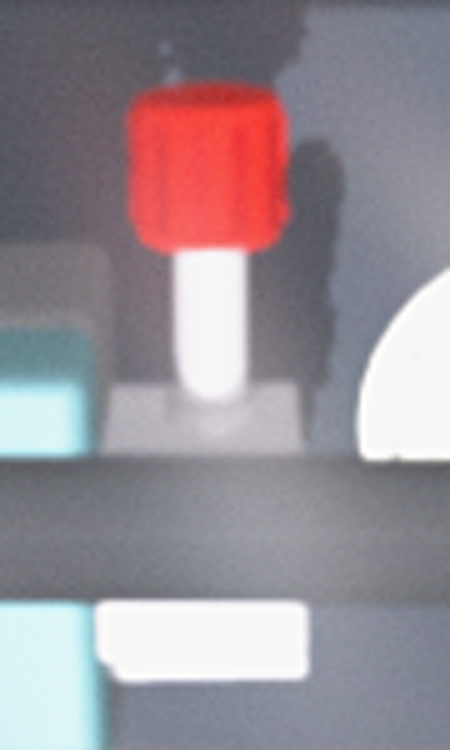

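```bash
python3 - <<'E'
from h import *
w=load('wrist14'); p=np.load('mix2.npy'); m=lambda u,v:oc(u,v,235,195,5)
h=T(p)([-.033,0,.098])[0]
for nm,uv,z in [('neck start',(210,250),.104),('neck end',(212,398),.104),('lug base corner',(107,450),.113),('lug back bottom',(200,385),.083),('far lug top end',(200,682),.113),('near(bottom hidden)',(200,602),.113)]:
    d=atz(w,m(*uv),z)-h; c,s=np.cos(p[2]),np.sin(p[2]); print(nm,'mixer rel hasp x,y mm',(1e3*np.array([c*d[0]+s*d[1],-s*d[0]+c*d[1]])).round(1))
E
```

```text
neck start mixer rel hasp x,y mm [ -0.4 -53.7]
neck end mixer rel hasp x,y mm [ -0.6 -27.4]
lug base corner mixer rel hasp x,y mm [ 16.3 -22.7]
lug back bottom mixer rel hasp x,y mm [  1.8 -19.4]
far lug top end mixer rel hasp x,y mm [ 1.8 21.5]
near(bottom hidden) mixer rel hasp x,y mm [1.6 5.8]
```

The pin is home: neck start about 53.7 mm from the hasp (nominal 52, within error), and it stopped solidly with a 9 N push. Next I press on the pad.

Request:
move_arm(
  increments=[
    [[10,10,0],0],
    [[15,20,0],0],
    [[15,20,0],0],
    [[14,16,0],0],
    [[10,10,0],0],
    [[4,4,0],0],
    [[0,0,-10],0],
    [[0,0,-15],0],
  ],
  jaw=-1,
)

```text
clock: 25.65
tool_pos: [0.6297, 0.0578, 0.1622]
orientation: [179.4, 1.0, -86.2]
force: [-0.6, 0.2, -0.2]
opening: 0.0014
```

Request:
move_arm(
  increments=[
    [[-3,-7,-8],0],
    [[0,0,-8],0],
    [[0,0,-6],0],
    [[0,0,-4],0],
    [[0,0,-2],0],
    [[0,0,0],0],
    [[0,0,0],0],
    [[0,0,0],0],
  ],
)

```text
clock: 26.45
tool_pos: [0.6241, 0.0483, 0.1311]
orientation: [179.3, 1.0, -86.3]
force: [-0.8, 0.2, 0.5]
opening: 0.0005
```

Request:
move_arm(
  increments=[
    [[0,0,-2],0],
    [[0,0,-2],0],
    [[0,0,-2],0],
    [[0,0,-2],0],
    [[0,0,-2],0],
    [[0,0,-2],0],
    [[0,0,-2],0],
    [[0,0,-2],0],
  ],
)

```text
clock: 27.25
tool_pos: [0.6245, 0.0483, 0.1252]
orientation: [179.6, 0.9, -86.0]
force: [-7.3, 0.6, 15.9]
opening: 0.0003
```

```bash
python3 - <<'E'
from h import *
for n in ['wrist','scene','top','scene','top']: 
    snap(n,n+'15'); o=ctrl.get_obs(); print(o['clock'],o['tool_pos'].round(4),o['force'].round(1))
crop('scene15',250,140,360,250,6,'s15d')
E
```

```text
27.3 [0.6246 0.0483 0.1252] [-6.7  1.  15.9]
27.35 [0.6246 0.0484 0.1252] [-7.8  0.5 15.9]
27.4 [0.6246 0.0483 0.1251] [-8.1  0.9 15.1]
27.45 [0.6246 0.0483 0.1252] [-7.5  1.1 14.9]
27.5 [0.6246 0.0484 0.1252] [-7.2  1.1 14.4]
```

View pics/s15d.png

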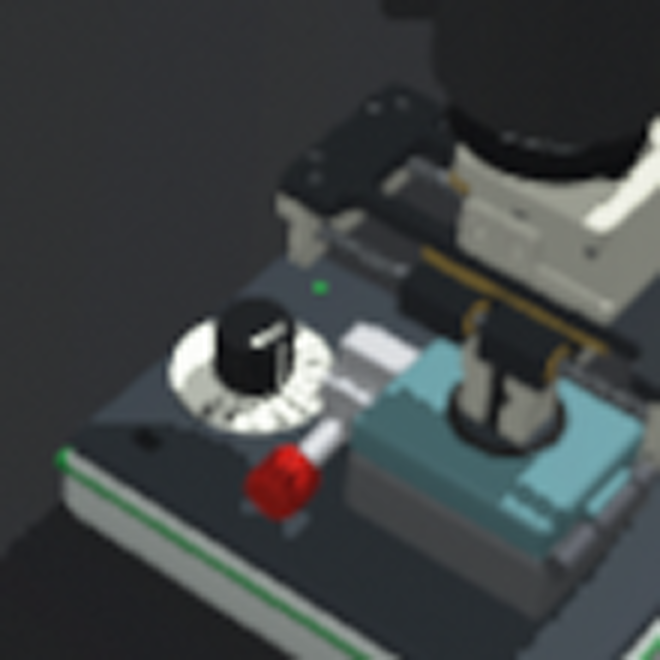

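Request:
move_arm(
  increments=[
    [[-0.5,0,-2],0],
    [[-0.5,0,-2],0],
    [[-0.5,0,-3],0],
    [[-0.5,0,-3],0],
    [[-0.5,0,-3],0],
    [[-0.5,0,-3],0],
    [[-0.5,0,-3],0],
    [[-0.5,0,-3],0],
  ],
)

```text
clock: 28.3
tool_pos: [0.6246, 0.0484, 0.1251]
orientation: [-179.4, 0.8, -85.6]
force: [-8.2, 1.5, 19.5]
opening: 0.0004
```

```bash
python3 - <<'E'
from h import *
for n in ['wrist','scene','top','scene','top','wrist']: 
    snap(n,n+'16'); o=ctrl.get_obs(); print(o['clock'],o['tool_pos'].round(4),o['force'].round(1))
crop('scene16',250,140,360,250,6,'s16d')
t=load('top16'); crop('top16',150,100,360,260,3,'t16')
E
```

```text
28.35 [0.6246 0.0483 0.1251] [-7.9  0.9 19.9]
28.4 [0.6245 0.0484 0.1251] [-9.   0.4 20.6]
28.45 [0.6246 0.0484 0.1251] [-8.1  1.2 20.5]
28.5 [0.6246 0.0484 0.1251] [-6.8  1.2 20.5]
28.55 [0.6246 0.0483 0.1251] [-8.9  0.9 20.8]
28.6 [0.6246 0.0484 0.1251] [-8.   1.4 20.9]
```

View pics/scene16.png

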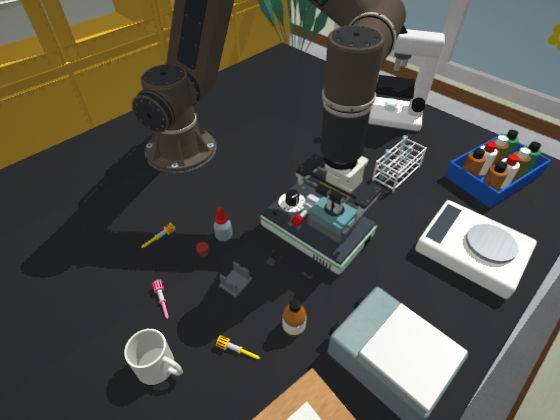

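View pics/s16d.png

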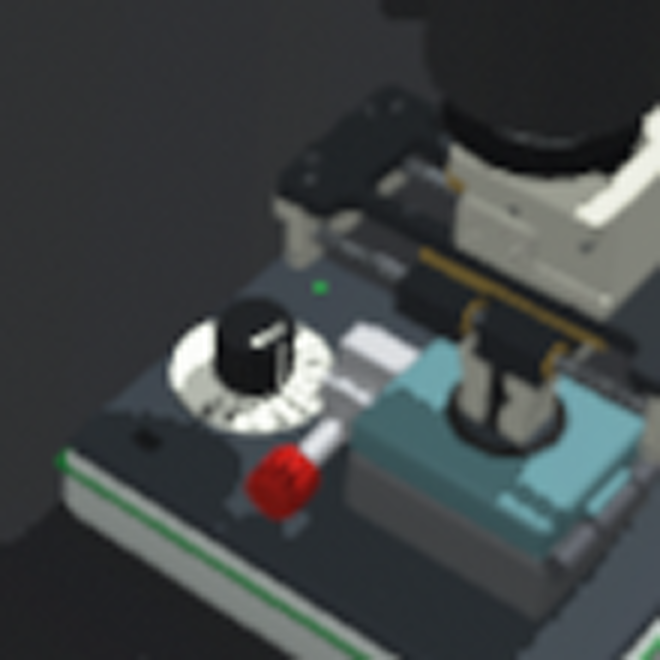

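```bash
python3 - <<'E'
from h import *
s=load('scene16'); p=np.load('mix2.npy'); M=T(p)
f=lambda q:((proj(s,M(q))-[250,140]+.5)*6-.5).round()
print('knob home/-5mm',f([[-.033,-.064,.0925],[-.033,-.069,.0925]]),'knobback',f([[-.033,-.076,.0925]]))
print('check refs: dial',f([[-.1,0,.061]]),'corner',f([[-.145,-.09,.056]]),'lidcorner front right',f([[-.013,-.045,.125]]))
E
```

```text
knob home/-5mm [[280. 472.]
 [273. 479.]] knobback [[263. 488.]]
check refs: dial [[251. 369.]] corner [[ 52. 438.]] lidcorner front right [[348. 418.]]
```

```bash
python3 - <<'E'
from h import *
o=ctrl.get_obs(); print(o['clock'],o['tool_pos'].round(4),o['force'].round(1)); print(ctrl.close_job())
E
```

```text
28.6 [0.6246 0.0484 0.1251] [-8.   1.4 20.9]
the job is handed in; nothing more can be done
None
```

I finished all the steps and handed the job in at 28.6 s with the arm still pressing the lid down. No verdict came back.

- **Sleeve:** I turned it from 2 to 5. The wrist camera read 5.2 afterwards, which fits the click stop at 5.
- **Lid:** it is shut. The fingers met its top at 130 mm above the bench, the expected shut height.
- **Pin:** it went through the holes without resistance and stopped solidly at about 9 N with the shoulder at the first lug. The cameras put it within about 2 mm of home. That is inside the 4.5 mm allowed, but about the size of the camera error.
- **Press:** the fingers are holding the pad at about 20 N. The tool had sunk 5 mm (130 to 125 mm) and stayed steady over the last readings.
- **Bystanders:** in the last full scene view, those in sight were upright and looked unmoved. I checked this by eye and did not measure it.

**Disagreements:** the top camera sat 2–3 mm off the arm in x and the wrist camera about 1.5 mm the other way, so I relied on the arm's own position for the pin. There was also a side force of about 8 N along x during the press, which caused no movement.

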